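# Emboss a notepad cover and ease the press lever up

## Task

Emboss the cover of the notepad in the desk press: slide the pad along the press's table until its front edge is home and square against the aluminium back stop, then press the lever's black handle down until you feel the die meet the pad and bear on it firmly, but not brutally, for about a second. The lever is strongly sprung: ease it back up slowly all the way to its rest, never letting it snap, and leave the pad where it is against the stop and the things round the press undisturbed.

Things in the scene. Friction and masses are not known exactly. Their poses are not given: they have to be found in the camera images.
- press: Blue embossing press, fixed. Origin on the desk under its table, z up. Table 260 mm (x, -130 to 130) by 185 (y, -75 to 110), top 14 mm up. Pads are fed along +x to an aluminium stop bar: face at x=100, y -65 to 65, 21 high above the table. Lever crosses over the table along y at x=70: hinge y=88, die y=11, handle y=-100 mm. Hinge cheeks x 45..95, y 76..106, 60 mm high.
- pad_centre (a point): Centre of the loose white spiral notepad flat on the table: 148 mm (x) by 109 (y), 11 thick (14 at the spiral), 114 g, x axis within 10 degrees of the press's. The point is 6 mm above its underside. Home at the stop it is at press x=+27 mm; it starts 45 to 80 mm short of that, within 12 mm of press y=0. Push its near edge, 74 mm behind this point, to press +x; no grasp needed.
- handle_top (a point): Centre of the top face of the lever's black handle, a paddle 62 mm (press x) by 48 mm (along the lever). About 140 mm above the desk at rest; about 85 mm up when the die meets the pad, having moved 20 mm outward (press -y). Pushing down here takes about 4 N at first, 7 to 9 N when the die meets the pad; a steady total of 18 to 30 N embosses well, 40 N is too much.
- lever_hinge (a point): The lever's hinge axis, 45 mm above the desk, parallel to the press's x; the handle is about 205 mm from it.
- lever_part (a joint): Lever angle, rad: 0 = sprung-up rest; grows as the handle goes down; end 0.40. Strong, undamped spring. The rubber-backed brass die's depth screw differs from run to run: contact with the pad comes anywhere from 0.24 to 0.36: feel for it. It bears on the pad with about 2.5 times the push beyond the spring's. Let go when down it snaps up at 4 rad/s and more; let it rise at well under 1 rad/s.
- mouse_left: Loose black computer mouse, 104x56x36 mm, to the right of the press (bystander). Origin under its centre.
- calculator: Loose pocket calculator, 118x72x14 mm, to the right (bystander). Origin under its centre.
- glue_stick: Loose standing white glue stick with red cap, 26 mm across, 92 mm high, to the right (bystander). Origin under its centre.

How it is judged:
By the outcome, as a careful person would: the job done as asked, in the order asked, and still so for the second after the job is handed in, with the robot touching nothing.
It also fails if it takes over 54 s, if anything falls off the work surface, if the arm or the gripper's body presses on something with over 40 N, if the wrist force passes 120 N, or if a joint passes its speed limit or range.

## Robot

A 7-joint arm with a two-finger parallel gripper is mounted at the origin on a cart in front of the work surface, level with it; the furniture and walls round the work are solid. World frame = base frame: x ahead of the robot, y to its left, z up, the work surface at z = 0. Lengths are in m, angles in degrees, forces in N, time in s.
With the tool pointing down it reaches from about 0.425 to 0.925 m from the base axis. Payload 6.8 kg.
Tool frame: the origin (TCP) lies between the finger pads; the fingertips stand 8 mm ahead of it and the grasp point (between the pads) lies 11 mm behind it (tcp_to_tips is the z of the fingertips in the tool frame, in m); z points along the fingers, y is the line along which they close (so a half turn about z gives the same grasp; the last joint's range is limited). The gripper opens to 88 mm and grips with 3 to 60 N. Pads are 20 mm wide; open, the fingers measure 115 mm over their backs; the gripper's body (75 mm by 178 mm) begins 61 mm behind the grasp point.
Start: joints at [-75.464, 27.33, 1.283, 89.118, -0.659, 63.558, -4.761], TCP at [0.239, 0.631, 0.231] pointing down, gripper open.
Joint ranges: [-169.35, 169.35], [-19.33, 120.38], [-80.79, 83.38], [13.8, 139.57], [-78.32, 258.32], [9.67, 109.79], [-169.56, 169.56]. Speed limits (degrees/s): [136.94, 136.94, 180, 180, 180, 180, 180].

## Interface

Orientations are given as a 3x3 rotation matrix whose columns are the frame's x, y, z axes.
In Python, from workcell import read_state, grab_frame, finish_job, tcp_to_tips gives the robot as it stands. The module is installed in compiled form; this text tells all that it offers.
- The arm moves only by the tool play_rows, never from a script. Its argument "steps" is text: rows parted by semicolons, each of 7 numbers parted by spaces: the shift along the world's x, y, z in m, then the turn, a rotation vector about the world's x, y, z in degrees, then the opening, from 0 (shut) to 1 (fully open). In form: tx ty tz rx ry rz fingers; .... A call has exactly 10 rows; each row is the pose to reach, as a shift and turn from the pose commanded when the call began; what a row does not reach only later rows make up. A row lasts 1/10 s, in which the tool goes at most 50 mm and 8.59 degrees, less where a joint would pass 70% of its speed; a pose out of reach is approached as far as the arm can. A call with a gripper value outside its range is refused whole. The fingers move at their own pace and stop on an object; "grip_force" is the grip in N (left out, the last holds). Time passes only in rows, so rows that repeat a pose let the fingers close, or fill a call up. It gives the time, the measured TCP pose, the force, the opening and the grip force at its end, in the units of the state.
- read_state(): the state, without advancing time (a new reading comes with each control period).
- grab_frame(name): name is "scene" or "top" or "wrist"; returns a dict with "image" (420x560x3 uint8, red, green, blue), "fov_y" (degrees; the focal length in pixels is half the picture's height over the tangent of half this angle, whatever the lens; pixels are square), "cx", "cy" (the principal point, pixels), "dist" ([k1, k2, p1, p2, k3] as OpenCV has them; the pictures are not rectified), "T" (4x4, takes a point from camera to world coordinates). Camera axes: x right, y down, z forward; pixel columns grow to the right and rows downward; lengths in m; the calibration is good to about 2 mm. A picture is of the moment at which its call begins. There is no depth.
- finish_job(): hands the job in; it is judged then, once.
The state is a dict: "t": time; "joints": joint angles; "qvel": joint speeds; "tau": joint torques, N m; "tcp_pos": TCP position; "tool_rot": TCP orientation; "force": force on the tool from outside, world axes, zero at the start; "wrist_torque": the same for the moment, N m; "gripper_width": finger opening in m; "grasp_force": force on a finger pad.
Only numpy, scipy, OpenCV 4.12 (cv2) and the standard library are available. Lean on these libraries where they do the work, as an engineer would, in place of code of your own. Each camera call takes 0.05 s, during which the arm holds its last target. There are 200 camera calls.

## Working session

There is one attempt and no reset: what is moved stays moved. The work goes in short steps, Python scripts to look and compute and a tool call to move; the robot and the scene stay as the last step left them, time stands still between calls to the robot, and variables do not carry over. Pictures are saved under pics/ and viewed, at most 10 in all, crops included, and the job is handed in when it is done.

Besides the shell and the picture viewer there is one more tool, called after "Emit:" as a command line: name --argument value ..., lists and objects as JSON in quotes. play_rows: Moves the arm, as the interface text tells. Its arguments: {"type":"object","properties":{"steps":{"type":"string"},"grip_force":{"type":"number"}},"required":["steps"]}

```bash
mkdir -p pics; cat > h.py <<'E'
import numpy as np, cv2, pickle
from workcell import *
def shot(n,tag):
    f=grab_frame(n); cv2.imwrite(f'pics/{tag}.png',f['image'][:,:,::-1]); pickle.dump(f,open(f'pics/{tag}.pkl','wb')); return f
def K(f):
    fl=f['image'].shape[0]/2/np.tan(np.radians(f['fov_y']/2)); return np.array([[fl,0,f['cx']],[0,fl,f['cy']],[0,0,1]])
def toz(f,uv,z):
    p=cv2.undistortPoints(np.array(uv,float).reshape(-1,1,2),K(f),np.array(f['dist']))[:,0]
    d=np.c_[p,np.ones(len(p))]@np.array(f['T'])[:3,:3].T; o=np.array(f['T'])[:3,3]
    z=np.broadcast_to(z,len(d)); return o+d*((z-o[2])/d[:,2])[:,None]
def proj(f,P):
    Ti=np.linalg.inv(f['T']); return cv2.projectPoints(np.array(P,float),cv2.Rodrigues(Ti[:3,:3])[0],Ti[:3,3],K(f),np.array(f['dist']))[0][:,0]
E
python3 - <<'E'
from h import *
for n in('scene','top'):
    f=shot(n,n+'0'); print(n,np.round(f['T'],3).tolist(),f['fov_y'])
s=read_state(); print(s['t'],s['tcp_pos'],np.round(s['tool_rot'],3),s['force'],tcp_to_tips)
E
```

```text
scene [[0.529, -0.557, 0.64, -0.125], [-0.848, -0.328, 0.416, -0.639], [-0.022, -0.763, -0.646, 0.829], [0.0, 0.0, 0.0, 1.0]] 48.02868203699156
top [[0.005, -0.991, 0.133, 0.457], [-1.0, -0.007, -0.008, -0.199], [0.009, -0.133, -0.991, 1.077], [0.0, 0.0, 0.0, 1.0]] 47.759614902265376
0.1 [0.238719   0.63086206 0.22983031] [[-0.935  0.354 -0.   ]
 [ 0.354  0.935 -0.001]
 [-0.    -0.002 -1.   ]] [ 0.42873714 -0.1088497  -0.42182923] 0.008
```

View pics/scene0.png

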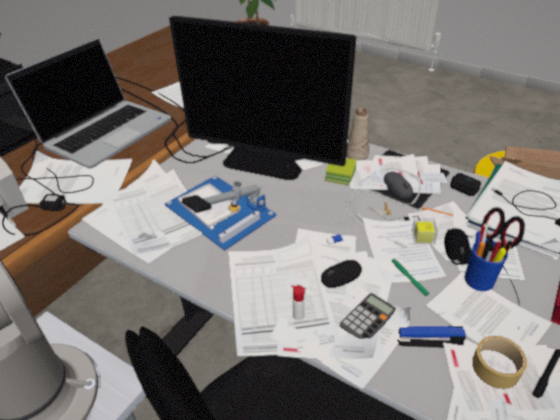

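View pics/top0.png

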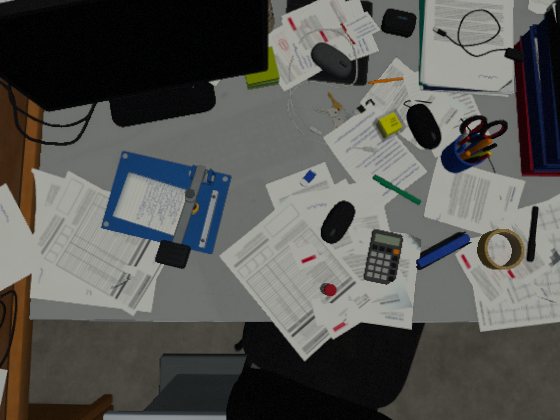

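```bash
python3 - <<'E'
import cv2
a=cv2.imread('pics/top0.png')[140:280,90:240]
cv2.imwrite('pics/c1.png',cv2.resize(a,None,fx=4.2,fy=4.2,interpolation=cv2.INTER_CUBIC))
E
```

```text
(no output)
```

View pics/c1.png

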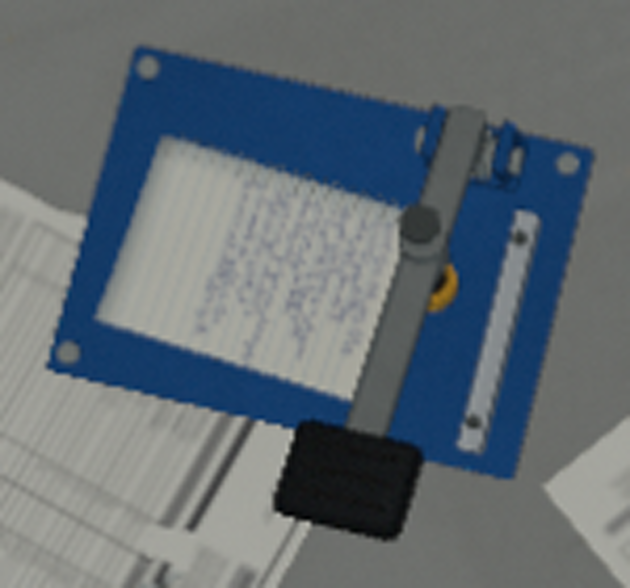

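```bash
cat >> h.py <<'E'
def fit(f,uv,local,zs):
    # 2D rigid fit on planes
    w=toz(f,uv,zs)[:,:2]; L=np.array(local,float)
    a=w-w.mean(0); b=L-L.mean(0); yaw=np.arctan2((b[:,0]*a[:,1]-b[:,1]*a[:,0]).sum(),(a*b).sum())
    R=np.array([[np.cos(yaw),-np.sin(yaw)],[np.sin(yaw),np.cos(yaw)]]); t=w.mean(0)-R@L.mean(0)
    return yaw,R,t,w-(L@R.T+t)
E
python3 - <<'E'
from h import *
f=pickle.load(open('pics/top0.pkl','rb'))
c=lambda p:np.array(p,float)/4.2+[90,140]-0.4
tab=c([(136,45),(594,150),(515,478),(49,370)])
y,R,t,r=fit(f,tab,[(-.13,.11),(.13,.11),(.13,-.075),(-.13,-.075)],0.014)
print('press',np.degrees(y),t,np.round(r*1000,1).tolist())
P=lambda w:(w[:,:2]-t)@R
pad=c([(165,137),(95,322),(352,402)])
y2,R2,t2,r2=fit(f,pad,[(-.074,.0545),(-.074,-.0545),(.074,-.0545)],0.025)
print('pad',np.degrees(y2-y),t2,(t2-t)@R,np.round(r2*1000,1).tolist(), P(toz(f,pad,.025)))
hd=c([(302,420),(422,448),(398,540),(276,510)])
w=toz(f,hd,.14); print('handle',w.mean(0),P(w).mean(0),P(w))
st=c([(515,212),(540,215),(483,450),(458,446)]); print('stop',P(toz(f,st,.035)))
np.savez('press.npz',R=R,t=t,yaw=y)
W=lambda p:R@np.array(p)+t
for n,p in dict(hin=(.07,.088),handle=(.07,-.1),nearedge=(-.047,0),start=(-.17,0)).items(): print(n,W(p))
# scene cam check
g=pickle.load(open('pics/scene0.pkl','rb'))
print(proj(g,[[*W(p),z] for p,z in [((-.13,.11),.014),((.13,.11),.014),((.13,-.075),.014),((-.13,-.075),.014),((.07,-.1),.14)]]))
E
python3 - <<'E'
import cv2
a=cv2.imread('pics/scene0.png')[165:255,155:285]
cv2.imwrite('pics/c2.png',cv2.resize(a,None,fx=5,fy=5,interpolation=cv2.INTER_CUBIC))
E
```

```text
press -102.49702673208563 [0.60087478 0.03612415] [[-0.5, 0.1], [-1.5, 1.3], [1.2, 0.3], [0.8, -1.7]]
pad -4.593542737817688 [0.61120209 0.06422355] [-0.02966836  0.00400223] [[-2.9, -1.4], [0.6, -0.6], [2.4, 2.1]] [[-0.09702161  0.06171002]
 [-0.10729088 -0.04371366]
 [ 0.0371804  -0.0543882 ]]
handle [ 0.49435113 -0.01139036  0.14      ] [ 0.0694393  -0.09371819] [[ 0.04073307 -0.07171448]
 [ 0.09907736 -0.07184998]
 [ 0.0985571  -0.11601617]
 [ 0.03938966 -0.11529214]]
stop [[ 0.09859352  0.06241712]
 [ 0.11190618  0.06380267]
 [ 0.11228606 -0.06377971]
 [ 0.09905097 -0.06466757]]
hin [ 0.67164259 -0.05125958]
handle [ 0.48809682 -0.01057846]
nearedge [0.61104506 0.08201059]
start [0.6376609  0.20209638]
[[215.34162399 174.90027623]
 [277.7097291  213.47490092]
 [225.09344275 249.05312018]
 [163.81697242 203.68192428]
 [195.06241561 203.58943911]]
```

View pics/c2.png

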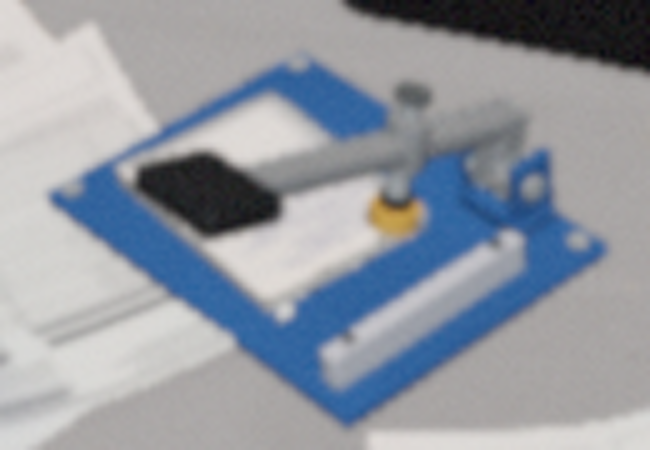

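Emit:
play_rows --steps "0.01 -0.011 0.005 0 0 -2 1;0.03 -0.034 0.01 0 0 -6 0.9;0.055 -0.062 0.01 0 0 -11 0.8;0.08 -0.09 0.01 0 0 -16 0.7;0.105 -0.118 0.01 0 0 -21 0.57;0.13 -0.146 0.01 0 0 -26 0.57;0.155 -0.174 0.01 0 0 -31 0.57;0.18 -0.202 0.01 0 0 -36 0.57;0.205 -0.23 0.01 0 0 -41 0.57;0.23 -0.258 0.01 0 0 -46 0.57"

```text
t: 1.1
tcp_pos: [0.4702, 0.3708, 0.2411]
tool_rot: [[-0.389, 0.921, 0.0], [0.921, 0.389, 0.0], [0.0, 0.0, -1.0]]
force: [0.4, 0.5, -0.8]
gripper_width: 0.0505
grasp_force: 0.0
```

Emit:
play_rows --steps "0.025 -0.028 0 0 0 -5 0.57;0.05 -0.056 0 0 0 -10 0.57;0.075 -0.084 0 0 0 -15 0.57;0.1 -0.112 0 0 0 -20 0.57;0.122 -0.139 0 0 0 -25 0.57;0.14 -0.163 -0.02 0 0 -29 0.57;0.155 -0.18 -0.04 0 0 -32.5 0.57;0.164 -0.189 -0.06 0 0 -35 0.57;0.168 -0.191 -0.08 0 0 -35.8 0.57;0.168 -0.191 -0.09 0 0 -35.8 0.57"

```text
t: 2.1
tcp_pos: [0.6365, 0.18, 0.1491]
tool_rot: [[0.22, 0.975, -0.002], [0.975, -0.22, -0.002], [-0.002, -0.002, -1.0]]
force: [-0.6, -0.4, 0.8]
gripper_width: 0.0501
grasp_force: 0.0
```

```bash
python3 - <<'E'
from h import *
s=read_state(); d=np.load('press.npz'); R,t=d['R'],d['t']
print(s['t'],s['tcp_pos'],(s['tcp_pos'][:2]-t)@R,np.degrees(np.arctan2(s['tool_rot'][1,1],s['tool_rot'][0,1])),s['tool_rot'][2],s['force'],s['gripper_width'],s['joints'])
f=shot('wrist','w1')
E
```

```text
2.1 [0.63651697 0.1800036  0.14911649] [-0.14818312  0.00366381] -12.736551605315505 [-0.00188639 -0.0015294  -0.99999705] [-0.55039248 -0.43274884  0.80461276] 0.0500853538129569 [-38.96427055  32.62282499  25.36863786  96.52059678 -16.37860077
  54.69620532 -20.26030543]
```

View pics/w1.png

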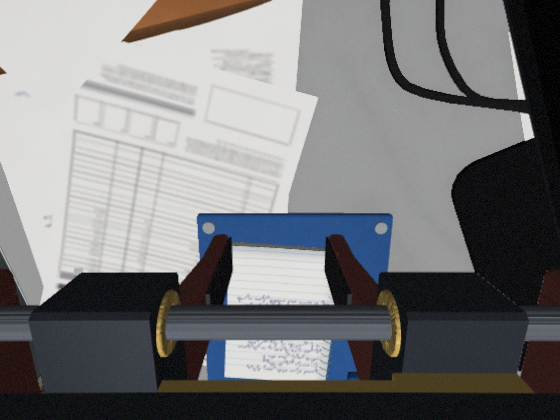

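```bash
python3 - <<'E'
from h import *
f=pickle.load(open('pics/w1.pkl','rb')); d=np.load('press.npz'); R,t=d['R'],d['t']
print(np.round(f['T'],3))
P=lambda w:(w[:,:2]-t)@R
print(P(toz(f,[(198,213),(391,214)],.014)),P(toz(f,[(240,246),(325,249)],.028)))
a=f['image'][195:300,180:410,::-1]; cv2.imwrite('pics/c3.png',cv2.resize(a,None,fx=3.4,fy=3.4,interpolation=cv2.INTER_CUBIC))
E
```

```text
[[ 0.976 -0.211 -0.06   0.652]
 [-0.22  -0.94  -0.261  0.252]
 [-0.001  0.268 -0.963  0.302]
 [ 0.     0.     0.     1.   ]]
[[-0.132895   -0.07157866]
 [-0.1313668   0.10719992]] [[-0.1057629  -0.03200442]
 [-0.1025976   0.0452134 ]]
```

View pics/c3.png

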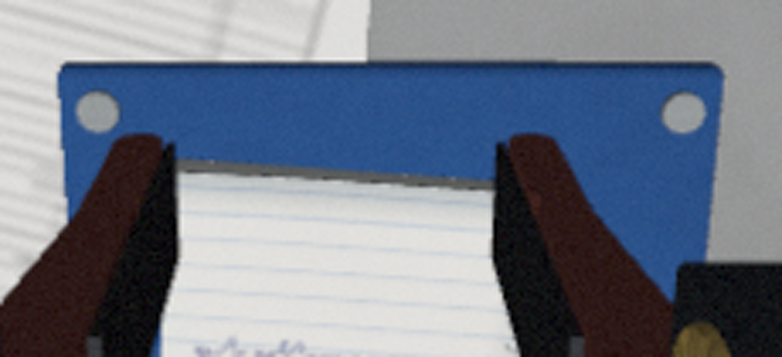

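Emit:
play_rows --steps "0 0 -0.015 0 0 0.25 0.57;0 0 -0.035 0 0 0.25 0.57;0 0 -0.06 0 0 0.25 0.57;0 0 -0.085 0 0 0.25 0.57;0 0 -0.105 0 0 0.25 0.57;0 0 -0.117 0 0 0.25 0.57;0 0 -0.122 0 0 0.25 0.57;-0.001 -0.005 -0.122 0 0 0.25 0.57;-0.0022 -0.01 -0.122 0 0 0.25 0.57;-0.0035 -0.016 -0.122 0 0 0.25 0.57"

```text
t: 3.15
tcp_pos: [0.6341, 0.1659, 0.0298]
tool_rot: [[0.213, 0.977, 0.002], [0.977, -0.213, 0.0], [0.001, 0.002, -1.0]]
force: [-0.7, 0.3, 0.4]
gripper_width: 0.0501
grasp_force: 0.0
```

Emit:
play_rows --steps "-0.0009 -0.004 0 0 0 0 0.57;-0.0018 -0.008 0 0 0 0 0.57;-0.0027 -0.012 0 0 0 0 0.57;-0.0035 -0.016 0 0 0 0 0.57;-0.0044 -0.02 0 0 0 0 0.57;-0.0053 -0.024 0 0 0 0 0.57;-0.0062 -0.028 0 0 0 0 0.57;-0.0071 -0.032 0 0 0 0 0.57;-0.008 -0.036 0 0 0 0 0.57;-0.0089 -0.04 0 0 0 0 0.57"

```text
t: 4.15
tcp_pos: [0.6245, 0.1261, 0.0287]
tool_rot: [[0.213, 0.977, 0.0], [0.977, -0.213, 0.0], [0.0, 0.0, -1.0]]
force: [0.4, 0.1, 0.4]
gripper_width: 0.0501
grasp_force: 0.3
```

Emit:
play_rows --steps "-0.0007 -0.003 0 0 0 0 0.57;-0.0013 -0.006 0 0 0 0 0.57;-0.002 -0.009 0 0 0 0 0.57;-0.0027 -0.012 0 0 0 0 0.57;-0.0033 -0.015 0 0 0 0 0.57;-0.004 -0.018 0 0 0 0 0.57;-0.0047 -0.021 0 0 0 0 0.57;-0.0053 -0.024 0 0 0 0 0.57;-0.0058 -0.026 0 0 0 0 0.57;-0.006 -0.027 0 0 0 0 0.57"

```text
t: 5.15
tcp_pos: [0.6185, 0.099, 0.0287]
tool_rot: [[0.213, 0.977, 0.0], [0.977, -0.213, -0.0], [-0.0, 0.0, -1.0]]
force: [0.2, 1.1, 0.9]
gripper_width: 0.05
grasp_force: 0.4
```

Emit:
play_rows --steps "-0.0001 -0.0005 0 0 0 0 0.57;-0.0002 -0.001 0 0 0 0 0.57;-0.0003 -0.0015 0 0 0 0 0.57;-0.0004 -0.002 0 0 0 0 0.57;-0.0006 -0.0025 0 0 0 0 0.57;-0.0007 -0.003 0 0 0 0 0.57;-0.0008 -0.0035 0 0 0 0 0.57;-0.0009 -0.004 0 0 0 0 0.57;-0.001 -0.0045 0 0 0 0 0.57;-0.0011 -0.005 0 0 0 0 0.57"

```text
t: 6.15
tcp_pos: [0.6174, 0.0943, 0.0287]
tool_rot: [[0.213, 0.977, 0.0], [0.977, -0.213, -0.0], [-0.0, 0.0, -1.0]]
force: [-0.1, 0.2, 0.7]
gripper_width: 0.0501
grasp_force: 0.4
```

Emit:
play_rows --steps "0 -0.0003 0 0 0 0 0.57;-0.0001 -0.0006 0 0 0 0 0.57;-0.0002 -0.0009 0 0 0 0 0.57;-0.0003 -0.0012 0 0 0 0 0.57;-0.0003 -0.0015 0 0 0 0 0.57;-0.0004 -0.0018 0 0 0 0 0.57;-0.0005 -0.0021 0 0 0 0 0.57;-0.0005 -0.0024 0 0 0 0 0.57;-0.0006 -0.0027 0 0 0 0 0.57;-0.0007 -0.003 0 0 0 0 0.57"

```text
t: 7.15
tcp_pos: [0.6169, 0.0918, 0.0287]
tool_rot: [[0.212, 0.977, 0.0], [0.977, -0.212, 0.001], [0.001, 0.0, -1.0]]
force: [1.6, 3.0, -0.8]
gripper_width: 0.05
grasp_force: 1.4
```

```bash
python3 - <<'E'
from h import *
s=read_state(); d=np.load('press.npz'); R,t=d['R'],d['t']
print(s['t'],s['tcp_pos'],(s['tcp_pos'][:2]-t)@R,s['force'],s['wrist_torque'])
E
```

```text
7.15 [0.61686894 0.09182363 0.02866476] [-0.05784077  0.00356246] [ 1.60110474  3.00923422 -0.84975364] [ 0.52620331 -0.15746129  0.00345113]
```

Emit:
play_rows --steps "0 -0.0002 0 0 0 0 0.57;-0.0001 -0.0004 0 0 0 0 0.57;-0.0001 -0.0006 0 0 0 0 0.57;-0.0002 -0.0008 0 0 0 0 0.57;-0.0002 -0.001 0 0 0 0 0.57;-0.0003 -0.0012 0 0 0 0 0.57;-0.0003 -0.0012 0 0 0 0 0.57;-0.0003 -0.0012 0 0 0 0 0.57;-0.0003 -0.0012 0 0 0 0 0.57;-0.0003 -0.0012 0 0 0 0 0.57"

```text
t: 8.15
tcp_pos: [0.617, 0.0916, 0.0289]
tool_rot: [[0.212, 0.977, 0.001], [0.977, -0.212, 0.002], [0.002, 0.001, -1.0]]
force: [2.8, 5.6, 0.0]
gripper_width: 0.0505
grasp_force: 3.0
```

```bash
python3 - <<'E'
from h import *
s=read_state(); d=np.load('press.npz'); R,t=d['R'],d['t']
print(s['t'],s['tcp_pos'],(s['tcp_pos'][:2]-t)@R,s['force'],s['wrist_torque'])
E
```

```text
8.15 [0.61701934 0.091591   0.02890472] [-0.05764619  0.00375965] [2.83961607 5.61270979 0.01405726] [ 1.29142098 -0.45190321 -0.05518659]
```

Emit:
play_rows --steps "0.0004 0.002 0 0 0 0 0.57;0.0015 0.007 0 0 0 0 0.57;0.0033 0.015 0 0 0 0 0.57;0.005 0.023 0.01 0 0 0 0.57;0.005 0.023 0.035 0 0 0 0.4;0.005 0.023 0.065 0 0 0 0.2;0.005 0.023 0.1 0 0 0 0;0.005 0.023 0.135 0 0 0 0;0.005 0.023 0.165 0 0 0 0;0.005 0.023 0.185 0 0 0 0"

```text
t: 9.15
tcp_pos: [0.6222, 0.1135, 0.217]
tool_rot: [[0.213, 0.977, 0.003], [0.977, -0.213, 0.001], [0.001, 0.003, -1.0]]
force: [-0.1, -0.5, -0.2]
gripper_width: 0.0055
grasp_force: 0.0
```

```bash
python3 - <<'E'
from h import *
s=read_state(); print(s['t'],s['tcp_pos'],s['gripper_width'],s['force'],s['joints'])
f=shot('wrist','w2');f2=shot('top','t2')
a=np.vstack([cv2.resize(f['image'][:,:,::-1],None,fx=1,fy=1)[200:420],cv2.resize(f2['image'][145:275,90:240,::-1],(560,485))[:380]]); cv2.imwrite('pics/c4.png',a)
E
```

```text
9.15 [0.62224836 0.11348965 0.21704902] 0.005502631396479953 [-0.13492189 -0.48249944 -0.17360715] [-35.9688068   25.64539245  27.26280224  97.67069212 -13.28296873
  59.71351759 -16.57664025]
```

View pics/c4.png

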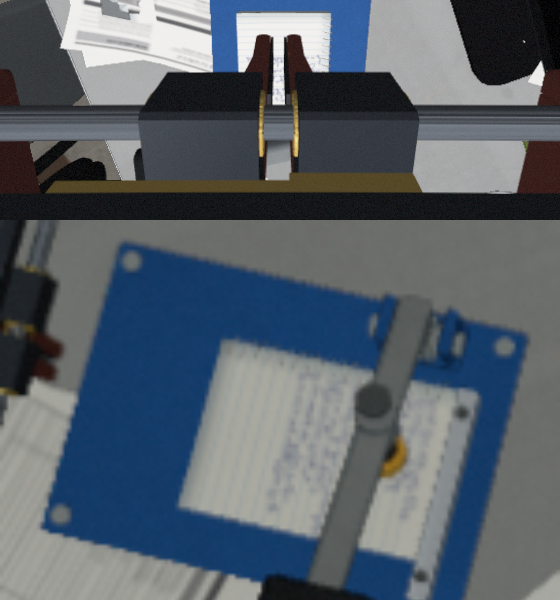

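```bash
cat > sq.py <<'E'
from h import *
import sys
d=np.load('press.npz'); R,t=d['R'],d['t']
def edge(f,A,B,z,half,ch=0,n=40):
    # sample along press line A->B, find strongest gradient across it; return fitted line angle & offset in press frame
    A,B=np.array(A),np.array(B); u=(B-A)/np.linalg.norm(B-A); v=np.array([-u[1],u[0]])
    g=f['image'][:,:,ch].astype(np.float32); o=np.linspace(-half,half,81); out=[]
    for k in np.linspace(0,1,n):
        p=A+(B-A)*k+o[:,None]*v; uv=proj(f,np.c_[p@R.T+t,np.full(81,z)]).astype(np.float32)
        s=cv2.remap(g,uv[None,:,0],uv[None,:,1],cv2.INTER_LINEAR)[0]; s=np.convolve(s,np.ones(5)/5,'same')
        e=np.abs(np.gradient(s)); e[:4]=0;e[-4:]=0
        i=e.argmax(); w=e[max(i-6,0):i+7]; out.append((k*np.linalg.norm(B-A),(o[max(i-6,0):i+7]*w).sum()/w.sum()))
    out=np.array(out)
    for _ in range(4):
        c=np.polyfit(out[:,0],out[:,1],1); r=out[:,1]-np.polyval(c,out[:,0]); out=out[np.abs(r)<=max(2*r.std(),3e-4)]
    return np.degrees(np.arctan(c[0])),np.polyval(c,np.linalg.norm(B-A)/2)*1000,r.std()*1000,len(out)
if __name__=='__main__':
    for n in('t2','w2'):
        f=pickle.load(open(f'pics/{n}.pkl','rb'))
        print(n,'pad rear',edge(f,(-.047,-.04),(-.047,.05),.025,.012))
        print(n,'table rear',edge(f,(-.13,-.06),(-.13,.09),.014,.012))
        if n=='t2':
            print('pad side',edge(f,(-.03,-.05),(.02,-.05),.025,.012))
            print('pad side+',edge(f,(-.03,.058),(.04,.058),.025,.012)) 
            print('table far',edge(f,(-.11,.11),(.03,.11),.014,.012))
E
python3 sq.py
```

```text
t2 pad rear (np.float64(-0.17587220405506365), np.float64(2.672636190683843), np.float64(0.4034742590163033), 40)
t2 table rear (np.float64(-0.2689236263684027), np.float64(0.07714766338471317), np.float64(0.4416785017333055), 40)
pad side (np.float64(-0.09353565224196057), np.float64(7.726472172519236), np.float64(0.4610019591037282), 39)
pad side+ (np.float64(0.11574678669810834), np.float64(5.4063191343900545), np.float64(0.46683953286267527), 38)
table far (np.float64(-0.22981202457526934), np.float64(-0.9346635738546158), np.float64(0.41479277087710814), 37)
w2 pad rear (np.float64(0.1413735712333945), np.float64(1.41838159791912), np.float64(0.12959912088460052), 38)
w2 table rear (np.float64(0.10643459315302826), np.float64(0.9742850891845155), np.float64(0.07983735290524215), 34)
```

Emit:
play_rows --steps "-0.006 -0.006 0.01 0 0 0 0;-0.022 -0.022 0.015 0 0 0 0;-0.042 -0.042 0.015 0 0 0 0;-0.062 -0.062 0.015 0 0 0 0;-0.082 -0.081 0.015 0 0 0 0;-0.1 -0.099 0.01 0 0 0 0;-0.115 -0.113 0 0 0 0 0;-0.124 -0.121 -0.015 0 0 0 0;-0.128 -0.1255 -0.03 0 0 0 0;-0.128 -0.1255 -0.042 0 0 0 0"

```text
t: 10.25
tcp_pos: [0.4915, -0.0134, 0.1704]
tool_rot: [[0.214, 0.977, -0.002], [0.977, -0.214, -0.0], [-0.001, -0.002, -1.0]]
force: [-0.7, 1.0, -0.8]
gripper_width: 0.0005
grasp_force: 0.0
```

Emit:
play_rows --steps "0 0 -0.002 0 0 0 0;0 0 -0.005 0 0 0 0;0 0 -0.008 0 0 0 0;0 0 -0.011 0 0 0 0;0 0 -0.014 0 0 0 0;0 0 -0.016 0 0 0 0;0 0 -0.018 0 0 0 0;0 0 -0.02 0 0 0 0;0 0 -0.022 0 0 0 0;0 0 -0.024 0 0 0 0"

```text
t: 11.25
tcp_pos: [0.4935, -0.0123, 0.1478]
tool_rot: [[0.213, 0.977, 0.0], [0.977, -0.213, 0.0], [0.0, 0.0, -1.0]]
force: [-1.8, 0.2, 4.5]
gripper_width: 0.0004
grasp_force: 2.2
```

```bash
python3 - <<'E'
from h import *
s=read_state(); d=np.load('press.npz'); R,t=d['R'],d['t']
print(s['t'],s['tcp_pos'],(s['tcp_pos'][:2]-t)@R,s['force'],s['wrist_torque'],s['joints'])
E
```

```text
11.25 [ 0.49350317 -0.01228731  0.14777601] [ 0.07049849 -0.09435198] [-1.80718169  0.21730236  4.49961223] [ 0.03118237  0.52085961 -0.00566221] [-29.95531341  17.75527453  28.9685214  119.66436264 -12.01826636
  45.30655787  -5.9241936 ]
```

Emit:
play_rows --steps "-0.001 0.0002 -0.002 0 0 0 0;-0.002 0.0004 -0.004 0 0 0 0;-0.003 0.0006 -0.006 0 0 0 0;-0.004 0.0008 -0.008 0 0 0 0;-0.0048 0.001 -0.01 0 0 0 0;-0.0056 0.0012 -0.012 0 0 0 0;-0.0064 0.0014 -0.014 0 0 0 0;-0.0072 0.0016 -0.016 0 0 0 0;-0.008 0.0018 -0.018 0 0 0 0;-0.0087 0.0019 -0.02 0 0 0 0"

```text
t: 12.25
tcp_pos: [0.4849, -0.0104, 0.1276]
tool_rot: [[0.213, 0.977, 0.001], [0.977, -0.213, 0.0], [0.0, 0.001, -1.0]]
force: [0.3, 0.4, 6.1]
gripper_width: 0.0008
grasp_force: 2.5
```

Emit:
play_rows --steps "-0.0007 0.0001 -0.002 0 0 0 0;-0.0014 0.0003 -0.004 0 0 0 0;-0.0021 0.0004 -0.006 0 0 0 0;-0.0028 0.0006 -0.008 0 0 0 0;-0.0034 0.0007 -0.01 0 0 0 0;-0.004 0.0008 -0.012 0 0 0 0;-0.0046 0.001 -0.014 0 0 0 0;-0.0052 0.0011 -0.016 0 0 0 0;-0.0057 0.0012 -0.018 0 0 0 0;-0.0062 0.0013 -0.02 0 0 0 0"

```text
t: 13.25
tcp_pos: [0.4787, -0.009, 0.1076]
tool_rot: [[0.213, 0.977, 0.0], [0.977, -0.213, 0.0], [0.0, 0.0, -1.0]]
force: [0.7, 1.4, 6.3]
gripper_width: 0.0005
grasp_force: 3.2
```

```bash
cat > st.py <<'E'
from h import *
s=read_state(); d=np.load('press.npz'); R,t=d['R'],d['t']
print(s['t'],s['tcp_pos'],(s['tcp_pos'][:2]-t)@R,s['force'],s['wrist_torque'])
E
python3 st.py
```

```text
13.25 [ 0.47866234 -0.00901229  0.10764883] [ 0.07051246 -0.10954986] [0.67183948 1.38270519 6.31055562] [ 0.27879988 -0.01440067  0.03386957]
```

Emit:
play_rows --steps "-0.0001 0 -0.0006 0 0 0 0;-0.0003 0.0001 -0.0012 0 0 0 0;-0.0004 0.0001 -0.0018 0 0 0 0;-0.0006 0.0001 -0.0024 0 0 0 0;-0.0007 0.0001 -0.003 0 0 0 0;-0.0009 0.0002 -0.0036 0 0 0 0;-0.001 0.0002 -0.0042 0 0 0 0;-0.0012 0.0002 -0.0048 0 0 0 0;-0.0013 0.0003 -0.0054 0 0 0 0;-0.0014 0.0003 -0.006 0 0 0 0"

```text
t: 14.25
tcp_pos: [0.4772, -0.0086, 0.1017]
tool_rot: [[0.213, 0.977, 0.0], [0.977, -0.213, 0.0], [0.0, 0.0, -1.0]]
force: [0.5, 1.0, 6.2]
gripper_width: 0.0006
grasp_force: 3.4
```

Emit:
play_rows --steps "-0.0001 0 -0.0004 0 0 0 0;-0.0002 0 -0.0008 0 0 0 0;-0.0003 0.0001 -0.0012 0 0 0 0;-0.0003 0.0001 -0.0016 0 0 0 0;-0.0004 0.0001 -0.002 0 0 0 0;-0.0005 0.0001 -0.0024 0 0 0 0;-0.0006 0.0001 -0.0028 0 0 0 0;-0.0007 0.0001 -0.0032 0 0 0 0;-0.0007 0.0001 -0.0036 0 0 0 0;-0.0008 0.0002 -0.004 0 0 0 0"

```text
t: 15.25
tcp_pos: [0.4763, -0.0084, 0.0977]
tool_rot: [[0.212, 0.977, 0.0], [0.977, -0.212, 0.0], [0.0, -0.0, -1.0]]
force: [0.2, 1.5, 6.8]
gripper_width: 0.0004
grasp_force: 3.5
```

Emit:
play_rows --steps "-0.0001 0 -0.0004 0 0 0 0;-0.0002 0 -0.0008 0 0 0 0;-0.0002 0 -0.0012 0 0 0 0;-0.0003 0.0001 -0.0016 0 0 0 0;-0.0004 0.0001 -0.002 0 0 0 0;-0.0005 0.0001 -0.0024 0 0 0 0;-0.0005 0.0001 -0.0028 0 0 0 0;-0.0006 0.0001 -0.0032 0 0 0 0;-0.0007 0.0001 -0.0036 0 0 0 0;-0.0007 0.0002 -0.004 0 0 0 0"

```text
t: 16.25
tcp_pos: [0.4755, -0.0082, 0.0937]
tool_rot: [[0.213, 0.977, -0.0], [0.977, -0.213, 0.0], [0.0, -0.0, -1.0]]
force: [-0.1, 1.5, 7.3]
gripper_width: 0.0
grasp_force: 3.7
```

Emit:
play_rows --steps "-0.0001 0 -0.0004 0 0 0 0;-0.0001 0 -0.0008 0 0 0 0;-0.0002 0 -0.0012 0 0 0 0;-0.0003 0.0001 -0.0016 0 0 0 0;-0.0003 0.0001 -0.002 0 0 0 0;-0.0004 0.0001 -0.0024 0 0 0 0;-0.0004 0.0001 -0.0028 0 0 0 0;-0.0005 0.0001 -0.0032 0 0 0 0;-0.0005 0.0001 -0.0036 0 0 0 0;-0.0006 0.0001 -0.004 0 0 0 0"

```text
t: 17.25
tcp_pos: [0.4748, -0.0081, 0.0897]
tool_rot: [[0.213, 0.977, -0.001], [0.977, -0.213, 0.0], [0.0, -0.001, -1.0]]
force: [-0.3, 2.1, 7.6]
gripper_width: 0.0005
grasp_force: 3.9
```

Emit:
play_rows --steps "0 0 -0.0003 0 0 0 0;-0.0001 0 -0.0006 0 0 0 0;-0.0001 0 -0.0009 0 0 0 0;-0.0002 0 -0.0012 0 0 0 0;-0.0002 0 -0.0015 0 0 0 0;-0.0003 0.0001 -0.0018 0 0 0 0;-0.0003 0.0001 -0.0021 0 0 0 0;-0.0004 0.0001 -0.0024 0 0 0 0;-0.0004 0.0001 -0.0027 0 0 0 0;-0.0005 0.0001 -0.003 0 0 0 0"

```text
t: 18.25
tcp_pos: [0.4743, -0.008, 0.0867]
tool_rot: [[0.213, 0.977, -0.0], [0.977, -0.213, 0.0], [0.0, -0.001, -1.0]]
force: [-0.5, 2.5, 8.2]
gripper_width: 0.0005
grasp_force: 4.0
```

Emit:
play_rows --steps "0 0 -0.0003 0 0 0 0;-0.0001 0 -0.0006 0 0 0 0;-0.0001 0 -0.0009 0 0 0 0;-0.0002 0 -0.0012 0 0 0 0;-0.0002 0 -0.0015 0 0 0 0;-0.0002 0 -0.0018 0 0 0 0;-0.0003 0.0001 -0.0021 0 0 0 0;-0.0003 0.0001 -0.0024 0 0 0 0;-0.0003 0.0001 -0.0027 0 0 0 0;-0.0004 0.0001 -0.003 0 0 0 0"

```text
t: 19.25
tcp_pos: [0.4738, -0.0079, 0.0837]
tool_rot: [[0.212, 0.977, -0.001], [0.977, -0.212, 0.0], [0.0, -0.001, -1.0]]
force: [-1.3, 1.6, 9.1]
gripper_width: 0.0007
grasp_force: 4.2
```

```bash
python3 st.py
```

```text
19.25 [ 0.47379504 -0.00787731  0.08367649] [ 0.07045759 -0.11454744] [-1.32355792  1.60869816  9.10415769] [ 0.34444137  0.25604801 -0.00743528]
```

Emit:
play_rows --steps "0 0 -0.0003 0 0 0 0;0 0 -0.0006 0 0 0 0;-0.0001 0 -0.0009 0 0 0 0;-0.0001 0 -0.0012 0 0 0 0;-0.0001 0 -0.0014 0 0 0 0;-0.0002 0 -0.0016 0 0 0 0;-0.0002 0 -0.0018 0 0 0 0;-0.0002 0 -0.002 0 0 0 0;-0.0002 0 -0.0022 0 0 0 0;-0.0003 0.0001 -0.0024 0 0 0 0"

```text
t: 20.25
tcp_pos: [0.4735, -0.0078, 0.0817]
tool_rot: [[0.213, 0.977, -0.001], [0.977, -0.213, 0.001], [0.001, -0.001, -1.0]]
force: [-2.8, 2.1, 14.5]
gripper_width: 0.0003
grasp_force: 7.9
```

Emit:
play_rows --steps "0 0 -0.0002 0 0 0 0;0 0 -0.0004 0 0 0 0;0 0 -0.0006 0 0 0 0;0 0 -0.0008 0 0 0 0;-0.0001 0 -0.001 0 0 0 0;-0.0001 0 -0.0012 0 0 0 0;-0.0001 0 -0.0013 0 0 0 0;-0.0001 0 -0.0013 0 0 0 0;-0.0001 0 -0.0013 0 0 0 0;-0.0001 0 -0.0013 0 0 0 0"

```text
t: 21.25
tcp_pos: [0.4734, -0.0078, 0.0807]
tool_rot: [[0.213, 0.977, -0.001], [0.977, -0.213, 0.001], [0.001, -0.001, -1.0]]
force: [-4.6, 1.8, 19.6]
gripper_width: 0.0002
grasp_force: 10.2
```

Emit:
play_rows --steps "0 0 -0.0003 0 0 0 0;0 0 -0.0006 0 0 0 0;0 0 -0.0009 0 0 0 0;0 0 -0.001 0 0 0 0;0 0 -0.001 0 0 0 0;0 0 -0.001 0 0 0 0;0 0 -0.001 0 0 0 0;0 0 -0.001 0 0 0 0;0 0 -0.001 0 0 0 0;0 0 -0.001 0 0 0 0"

```text
t: 22.25
tcp_pos: [0.4733, -0.0077, 0.0799]
tool_rot: [[0.213, 0.977, -0.001], [0.977, -0.213, 0.001], [0.001, -0.001, -1.0]]
force: [-5.9, 1.1, 23.2]
gripper_width: 0.0003
grasp_force: 11.8
```

Emit:
play_rows --steps "0 0 0 0 0 0 0;0 0 0 0 0 0 0;0 0 0 0 0 0 0;0 0 0 0 0 0 0;0 0 0 0 0 0 0;0 0 0 0 0 0 0;0 0 0 0 0 0 0;0 0 0.0003 0 0 0 0;0 0 0.0007 0 0 0 0;0 0 0.001 0 0 0 0"

```text
t: 23.25
tcp_pos: [0.4734, -0.0078, 0.0807]
tool_rot: [[0.213, 0.977, -0.001], [0.977, -0.213, 0.001], [0.001, -0.001, -1.0]]
force: [-3.9, 2.7, 18.3]
gripper_width: 0.0003
grasp_force: 9.3
```

Emit:
play_rows --steps "0 0 0.0006 0 0 0 0;0.0001 0 0.0012 0 0 0 0;0.0002 0 0.002 0 0 0 0;0.0004 0 0.003 0 0 0 0;0.0005 -0.0001 0.004 0 0 0 0;0.0007 -0.0001 0.005 0 0 0 0;0.0009 -0.0002 0.006 0 0 0 0;0.0011 -0.0002 0.0072 0 0 0 0;0.0013 -0.0003 0.0084 0 0 0 0;0.0015 -0.0003 0.0096 0 0 0 0"

```text
t: 24.25
tcp_pos: [0.4748, -0.0081, 0.0896]
tool_rot: [[0.212, 0.977, -0.001], [0.977, -0.212, 0.0], [0.0, -0.001, -1.0]]
force: [-1.0, 1.1, 8.0]
gripper_width: 0.0003
grasp_force: 4.0
```

Emit:
play_rows --steps "0.0003 -0.0001 0.0014 0 0 0 0;0.0006 -0.0001 0.0028 0 0 0 0;0.001 -0.0002 0.0042 0 0 0 0;0.0013 -0.0003 0.0056 0 0 0 0;0.0016 -0.0003 0.007 0 0 0 0;0.002 -0.0004 0.0084 0 0 0 0;0.0024 -0.0005 0.0098 0 0 0 0;0.0028 -0.0006 0.0112 0 0 0 0;0.0032 -0.0007 0.0126 0 0 0 0;0.0036 -0.0008 0.014 0 0 0 0"

```text
t: 25.25
tcp_pos: [0.4777, -0.0088, 0.1033]
tool_rot: [[0.212, 0.977, -0.002], [0.977, -0.212, 0.001], [0.0, -0.002, -1.0]]
force: [-1.1, 2.2, 7.2]
gripper_width: 0.0003
grasp_force: 3.5
```

Emit:
play_rows --steps "0.0004 -0.0001 0.0014 0 0 0 0;0.0009 -0.0002 0.0028 0 0 0 0;0.0013 -0.0003 0.0042 0 0 0 0;0.0018 -0.0004 0.0056 0 0 0 0;0.0023 -0.0005 0.007 0 0 0 0;0.0028 -0.0006 0.0084 0 0 0 0;0.0033 -0.0007 0.0098 0 0 0 0;0.0038 -0.0008 0.0112 0 0 0 0;0.0043 -0.0009 0.0126 0 0 0 0;0.0049 -0.001 0.014 0 0 0 0"

```text
t: 26.25
tcp_pos: [0.4818, -0.0098, 0.117]
tool_rot: [[0.212, 0.977, -0.004], [0.977, -0.212, 0.001], [-0.0, -0.004, -1.0]]
force: [-3.9, 1.4, 6.5]
gripper_width: 0.0005
grasp_force: 3.3
```

```bash
python3 st.py
```

```text
26.25 [ 0.48175726 -0.00976395  0.11704642] [ 0.0705766  -0.10636562] [-3.91956516  1.38928847  6.45600919] [ 0.41452266  0.97392146 -0.03632382]
```

Emit:
play_rows --steps "0.0004 -0.0001 0.0013 0 0 0 0;0.0009 -0.0002 0.0026 0 0 0 0;0.0014 -0.0003 0.0039 0 0 0 0;0.0019 -0.0004 0.0052 0 0 0 0;0.0024 -0.0005 0.0065 0 0 0 0;0.0029 -0.0006 0.0078 0 0 0 0;0.0034 -0.0007 0.0091 0 0 0 0;0.004 -0.0008 0.0104 0 0 0 0;0.0046 -0.001 0.0117 0 0 0 0;0.0052 -0.0011 0.013 0 0 0 0"

```text
t: 27.25
tcp_pos: [0.4873, -0.0112, 0.1301]
tool_rot: [[0.213, 0.977, -0.003], [0.977, -0.213, 0.0], [-0.0, -0.003, -1.0]]
force: [-3.0, 1.8, 7.4]
gripper_width: 0.0007
grasp_force: 2.9
```

Emit:
play_rows --steps "0.0005 -0.0001 0.001 0 0 0 0;0.0009 -0.0002 0.002 0 0 0 0;0.0014 -0.0003 0.003 0 0 0 0;0.0019 -0.0004 0.004 0 0 0 0;0.0024 -0.0005 0.005 0 0 0 0;0.0029 -0.0006 0.006 0 0 0 0;0.0034 -0.0007 0.007 0 0 0 0;0.0039 -0.0008 0.008 0 0 0 0;0.0044 -0.0009 0.009 0 0 0 0;0.0049 -0.001 0.01 0 0 0 0"

```text
t: 28.25
tcp_pos: [0.4924, -0.0124, 0.1401]
tool_rot: [[0.213, 0.977, -0.003], [0.977, -0.213, 0.0], [-0.001, -0.003, -1.0]]
force: [-1.3, 0.6, 5.3]
gripper_width: 0.0006
grasp_force: 2.5
```

```bash
python3 st.py
```

```text
28.25 [ 0.49235442 -0.01237614  0.14007004] [ 0.07083379 -0.09545428] [-1.25424231  0.59585532  5.34528988] [0.10946847 0.52609428 0.01420053]
```

Emit:
play_rows --steps "0.0003 -0.0001 0.0007 0 0 0 0;0.0007 -0.0001 0.0014 0 0 0 0;0.0011 -0.0002 0.0021 0 0 0 0;0.0015 -0.0003 0.0028 0 0 0 0;0.0019 -0.0004 0.0035 0 0 0 0;0.0022 -0.0004 0.0042 0 0 0 0;0.0026 -0.0005 0.0049 0 0 0 0;0.003 -0.0006 0.0056 0 0 0 0;0.0033 -0.0007 0.0063 0 0 0 0;0.0036 -0.0007 0.007 0 0 0 0"

```text
t: 29.25
tcp_pos: [0.4962, -0.0132, 0.1471]
tool_rot: [[0.213, 0.977, -0.002], [0.977, -0.213, -0.0], [-0.001, -0.002, -1.0]]
force: [-1.3, -0.5, 5.5]
gripper_width: 0.0004
grasp_force: 2.2
```

Emit:
play_rows --steps "0.0002 0 0.0004 0 0 0 0;0.0004 0 0.0008 0 0 0 0;0.0006 -0.0001 0.0012 0 0 0 0;0.0008 -0.0001 0.0016 0 0 0 0;0.001 -0.0002 0.002 0 0 0 0;0.0012 -0.0002 0.0024 0 0 0 0;0.0014 -0.0003 0.0028 0 0 0 0;0.0016 -0.0003 0.0032 0 0 0 0;0.0016 -0.0003 0.0036 0 0 0 0;0.0016 -0.0003 0.004 0 0 0 0"

```text
t: 30.25
tcp_pos: [0.4992, -0.0136, 0.1516]
tool_rot: [[0.213, 0.977, 0.0], [0.977, -0.213, -0.0], [-0.0, 0.001, -1.0]]
force: [-0.5, -2.0, 1.0]
gripper_width: 0.0005
grasp_force: 1.0
```

Nearly free; continue slowly, then lift away toward −x of the press and check.

Emit:
play_rows --steps "0 0 0.0004 0 0 0 0;0 0 0.0008 0 0 0 0;0 0 0.0012 0 0 0 0;0 0 0.0016 0 0 0 0;0 0 0.002 0 0 0 0;0 0 0.0024 0 0 0 0;0 0 0.0028 0 0 0 0;0 0 0.0032 0 0 0 0;0 0 0.0036 0 0 0 0;0 0 0.004 0 0 0 0"

```text
t: 31.25
tcp_pos: [0.499, -0.0133, 0.1556]
tool_rot: [[0.213, 0.977, 0.0], [0.977, -0.213, 0.0], [0.0, 0.0, -1.0]]
force: [0.3, 0.3, -0.5]
gripper_width: 0.0007
grasp_force: 0.0
```

Emit:
play_rows --steps "0 0 0.002 0 0 0 0;0 0 0.01 0 0 0 0;0 0 0.025 0 0 0 0;0 0.005 0.045 0 0 0 0;0.005 0.02 0.065 0 0 0 0;0.01 0.045 0.08 0 0 0 0;0.015 0.075 0.085 0 0 0 0;0.02 0.11 0.085 0 0 0 0;0.023 0.13 0.085 0 0 0 0;0.025 0.135 0.085 0 0 0 0"

```text
t: 32.25
tcp_pos: [0.5241, 0.1246, 0.241]
tool_rot: [[0.209, 0.978, 0.0], [0.978, -0.209, 0.001], [0.001, 0.0, -1.0]]
force: [-0.1, -0.0, -0.0]
gripper_width: 0.0003
grasp_force: 0.0
```

```bash
python3 st.py; python3 - <<'E'
from sq import *
f=shot('top','t3'); s=shot('scene','s3')
print('pad rear',edge(f,(-.047,-.04),(-.047,.05),.025,.012)); print('table rear',edge(f,(-.13,-.06),(-.13,.09),.014,.012))
cv2.imwrite('pics/c5.png',np.vstack([cv2.resize(f['image'][120:320,80:420,::-1],(680,400))[:340],cv2.resize(s['image'][160:260,150:290,::-1],(364,260))[:, :].copy().repeat(1,0) if 0 else cv2.copyMakeBorder(cv2.resize(s['image'][160:260,150:290,::-1],(364,260)),0,0,0,316,0)]))
E
```

```text
32.25 [0.52407079 0.12461986 0.2410276 ] [-0.06977947 -0.09413378] [-0.09534895 -0.01194483 -0.02557322] [-0.10357039  0.02463788  0.03466159]
pad rear (np.float64(-0.17334626686046956), np.float64(2.670187276359175), np.float64(0.4017170769226625), 40)
table rear (np.float64(-0.29506526764599317), np.float64(0.11823629893416965), np.float64(0.3703340887886249), 37)
```

View pics/c5.png

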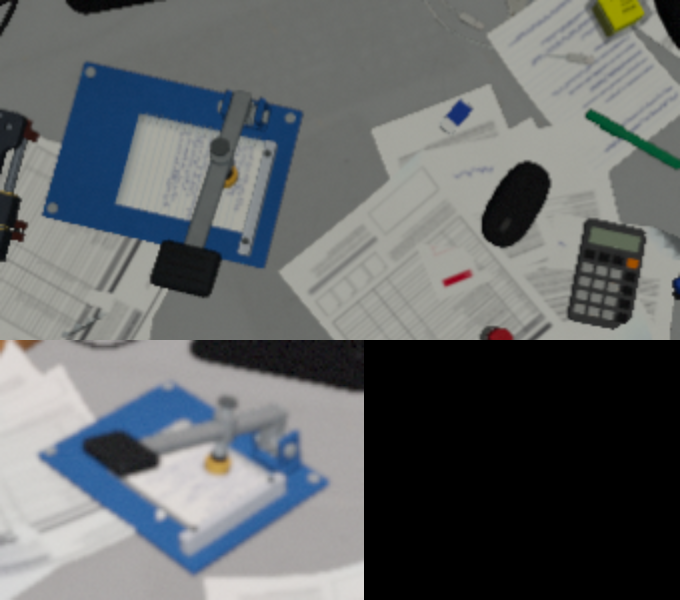

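```bash
python3 -c "
from workcell import *
print(finish_job())"
```

```text
the job is handed in; nothing more can be done
None
```

The job is handed in at about 32 s: the pad is home and square (within about 0.2°) against the stop. The die bore on it at 18–23 N for about two seconds, then I eased the lever up slowly to rest. The final pictures show the pad unmoved and the mouse, calculator and glue stick undisturbed.

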